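# Pull the pastry case's sash shut with the hook pole

## Robot

A 6-joint arm with a two-finger parallel gripper is mounted at the origin on a cart in front of the work surface, level with it; the furniture and walls round the work are solid. World frame = base frame: x ahead of the robot, y to its left, z up, the work surface at z = 0. Lengths are in m, angles in rad, forces in N, time in s.
With the tool pointing down it reaches from about 0.35 to 0.8 m from the base axis. Payload 7.3 kg.
Tool frame: the origin (TCP) lies between the finger pads; the fingertips stand 25 mm ahead of it and the grasp point (between the pads) lies 6 mm ahead of it (r.tip_extent is the distance from the TCP to the fingertips, in m); z points along the fingers, y is the line along which they close (so a half turn about z gives the same grasp; the last joint's range is limited). The gripper opens to 85 mm and grips with 20 to 120 N. Pads are 22 mm wide; open, the fingers measure 114 mm over their backs; the gripper's body (76 mm by 85 mm) begins 54 mm behind the grasp point. The pads swing forward as they close: fully open they stand 13 mm farther back than shut.
Start: joints at [-1.424, 0.342, 1.524, -0, 1.275, -0.146], TCP at [0.152, -0.503, 0.256] pointing down, gripper open.
Joint ranges: [-2.53, 2.53], [-0.77, 2.02], [0.04, 2.7], [-1, 4.14], [0.28, 2.66], [-3.11, 3.11]. Speed limits (rad/s): [2.57, 2.57, 3.14, 3.14, 3.14, 3.14].

## Interface

Orientations are given as a unit quaternion [x, y, z, w].
In Python, from workcell import r, command_gripper, optics gives the robot as it stands. The module is installed in compiled form; this text tells all that it offers. Calls block until the motion is done:
- r.reach(position, orientation): joint-space move of the TCP to a pose.
- r.move_straight(position, orientation=None, speed=0.15, max_force=None): straight line of the TCP; orientation=None keeps the orientation; speed is the mean speed in m/s. With max_force (N) it stops when the force on the tool has changed by that much, and returns True; else False.
- r.movej(angles): joint-space move.
- command_gripper(opening, force=None): finger opening in m; force is the grip in N (None keeps the last); returns when the fingers have stopped.
- r.hold(seconds).
- r.solve_ik(position, orientation): joint angles nearest the present ones, or None.
- r.read_state(): the state.
- optics.get_image(name): name is "scene" or "top" or "wrist"; returns (picture, depth): 420x560x3 uint8, red, green, blue; 420x560 float32, m along the optical axis (not along the pixel's ray), 0 where there is no reading.
- optics.camera_model(name): a dict with "K" (3x3 intrinsics, pixels), "R" (3x3) and "t" (3): a world point X has camera coordinates R X + t; the wrist camera has in their place "tool_from_camera" (4x4, takes a point from camera to tool coordinates, whose origin is the TCP and whose axes are the flange's). Camera axes: x right, y down, z forward; pixel columns grow to the right and rows downward; lengths in m; the calibration is good to about 2 mm. The wrist camera is an equidistant fisheye: a pixel r from the principal point sees the ray r / f radians off the axis. A picture is of the moment at which its call begins: read the wrist's pose just before it. camera_model takes no time and is no camera call.
A pose or a line that the arm cannot do raises r.PlanningError and nothing moves.
- r.finish_job(): hands the job in; it is judged then, once.
The state is a dict: "time_s": time; "joint_positions": joint angles; "dq": joint speeds; "tau": joint torques, N m; "eef_pos": TCP position; "eef_rot": TCP orientation; "contact_force": force on the tool from outside, world axes, zero at the start; "torque": the same for the moment, N m; "grip_width": finger opening in m; "grip_force": force on a finger pad.
Only numpy, scipy, OpenCV 4.12 (cv2) and the standard library are available. Lean on these libraries where they do the work, as an engineer would, in place of code of your own. Each camera call takes 0.05 s, during which the arm holds its last target. There are 200 camera calls.

## Task

Close up the pastry case: take the hook pole from its rest, hook it into the red ring on the raised clear sash and draw the sash gently down its slope until its catch clicks and holds it down by itself (the ring's mount must never take more than about 20 N, and keep the hand itself off the case). Then unhook and lay the pole back in its rest as it was, leaving the other things on the counter undisturbed.

Things in the scene. Friction and masses are not known exactly. Their poses are not given: they have to be found in the camera images.
- case: the pastry case, fixed on the counter: a wooden wedge-shaped box 205 mm deep (x), 240 mm wide (y), 339 mm high, whose open front slopes up away from the robot at 35 degrees. Origin on the counter under the middle of its front face; x points into the case (away from the robot), z up. The slope begins 200 mm above the counter at x = 0. Its upper half has a fixed pane; the sash slides over it.
- sash (a joint): how far the sash is drawn down its slope, in m; 0 is raised (open). A spring pulls it back up (net 3 N at 0, 7 N near the end). Near the end a catch raises the pull to some 13 N over 12 mm, then clicks in; 2 to 3 mm on is a stiff stop. Catch and stop are set differently each time: the stop is anywhere in 0.087 to 0.115, so feel for it. Caught, it stays 2 to 3 mm short of the stop; else it runs back to 0.
- ring_center (a point): centre of the red ring on the sash's lower rail. The ring lies parallel to the sash (tilted 35 degrees, far side higher), hole 26 mm wide, bar 7 mm thick, outside 40 mm, its far side held by the rail 13 mm beyond. 30 mm or more below it stay open all the way. Its axes are those of the case: the sash moves down along (-0.819, 0, -0.574) of them, so with sash at 0 the ring's centre is 0.259 above the counter.
- pole_grip (a point): centre of the pole's dark wooden handle, a bar 130 mm long (x), 20 mm wide (y), 26 mm high (z). x points to the hook end. From the handle's front end a steel shaft of 9 mm rises forwards at 51 degrees to a crown at x = 0.160 to 0.176, 0.138 above the handle's centre line; there the hook, an 8 mm thick round prong, turns down and slightly forward. Weight about 0.2 kg, nearly all in the handle.
- pole_hook (a point): lower end of the hook's prong (centre of its rounded end): 0.187 ahead (x) of pole_grip and 0.106 above it, in the pole's axes. The prong runs from here 34 mm up to the crown, in direction (-0.34, 0, 0.94). The throat between prong and shaft is about 20 mm wide below the crown.
- rest: the grey rest for the pole, fixed on the counter: base 200 x 76 mm, with two flared saddles 46 mm before and behind its centre, 16 mm thick, that carry the ends of the handle; between the saddles 76 mm are clear. Origin on the counter under its centre, x along the pole towards the hook end.
- rest_seat (a point): where the centre of the pole's handle (pole_grip) lies when the pole is in its rest: 47 mm above the counter; same axes as the rest. The saddles' floors are 34 mm, their flared tops 55 mm above the counter, the gap 28 mm wide at the bottom.
- tape_roll: bystander: tan roll of tape, 90 mm across, 48 mm high; origin under its centre
- label_roll: bystander: white label roll, 69 mm across, 30 mm high; origin under its centre
- milk_jug: bystander: white milk jug, 85 mm high; origin under its centre

How it is judged:
On the way, in this order (a step that is already met when the one before it is completed fails the run):
1. the pole is lifted out of its rest (z of pole_grip in the frame of rest_seat above 0.03 m), for 0.1 s.
2. the pole's hook draws the sash half way down (value of joint sash above 0.055 m and contact force between pole and case above 0.5 N), for 0.05 s.
3. the sash is shut and caught (value of joint sash above 0.08 m), for 0.3 s.
At the end, for the whole second after the job is handed in: The sash is held shut by its catch (sash above 0.080), and the pole lies at rest in both saddles, hook end the same way as at the start: handle centre within 20 mm of the seat in the plane and 6 mm in height, within 0.15 rad of the rest's direction and upright within 0.15 rad (value of joint sash above 0.08 m and horizontal distance between pole_grip and rest_seat below 0.02 m and z of pole_grip in the frame of rest_seat between -0.006 and 0.006 m and angle between the x axis of pole_grip and the x axis of rest_seat, either way round below 0.15 rad and x of pole_hook in the frame of rest_seat above 0.1 m and angle between pole_grip's own z axis and vertical below 0.15 rad and linear speed of pole below 0.02 m/s); the robot touches nothing.
It fails at once if the pole presses or pulls on the case, sash or ring with more than 20 N (contact force between pole and case above 20 N).
It fails at once if the hand or arm itself pushes the case or sash (contact force between any of the fingers, the arm and case above 1 N).
It fails at once if a bystander is shifted by more than 30 mm (distance of any of tape_roll, label_roll, milk_jug from where it was at the start of the episode above 0.03 m).
It also fails if it takes over 69 s, if anything falls off the work surface, if the arm or the gripper's body presses on something with over 40 N, if the wrist force passes 120 N, or if a joint passes its speed limit or range.

## Working session

There is one attempt and no reset: what is moved stays moved. The work goes in short steps, each a Python script; the robot and the scene stay as the last script left them, time stands still between calls to the robot, and variables do not carry over. Pictures are saved under pics/ and viewed, at most 10 in all, crops included, and the job is handed in when it is done.

```bash
mkdir -p pics; python3 - <<'E'
from workcell import r, optics
import cv2,numpy as np
for n in ("scene","top"):
    im,d=optics.get_image(n); cv2.imwrite(f"pics/{n}0.png",im[:,:,::-1]); np.savez(f"{n}0.npz",im=im,d=d)
    m=optics.camera_model(n); print(n,m["K"],m["R"],m["t"],(d>0).mean())
s=r.read_state();print(s["time_s"],s["eef_pos"],s["eef_rot"],s["contact_force"],r.tip_extent)
E
```

```text
scene [[385.03423173   0.         288.02164834]
 [  0.         385.03423173 210.2433629 ]
 [  0.           0.           1.        ]] [[-0.66017929 -0.75110759 -0.00082769]
 [-0.54048042  0.47581506 -0.69388828]
 [ 0.52157858 -0.45764333 -0.7200822 ]] [0.35363021 0.45943493 1.30985638] 0.9958503401360544
top [[524.07069569   0.         283.50308343]
 [  0.         524.07069569 207.56880121]
 [  0.           0.           1.        ]] [[-0.24967961 -0.96832441 -0.00281486]
 [-0.9196652   0.23804091 -0.31233386]
 [ 0.30311056 -0.07539467 -0.94996823]] [0.10600824 0.61408511 1.6022293 ] 0.995922619047619
0.1 [ 0.15148333 -0.50233901  0.2557238 ] [ 9.89302886e-01  1.45874412e-01 -4.18247336e-06 -6.74841968e-04] [-0.43454647 -0.59278829  1.21856405] 0.025
```

View pics/scene0.png

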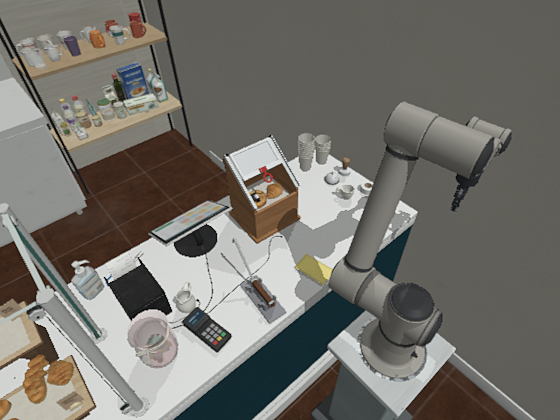

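View pics/top0.png

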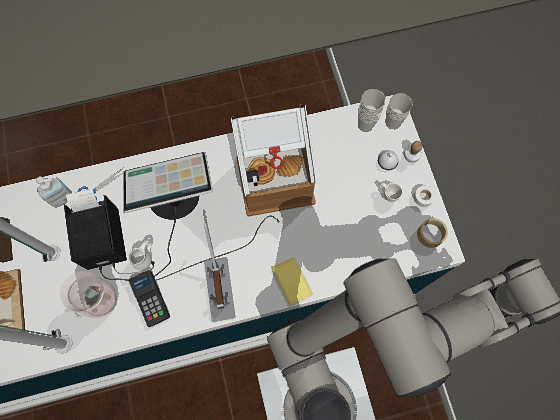

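The scene view shows the case at (262,190), the ring at about (265,175) and the pole in its rest at (262,292). The top view shows the ring at (276,155), the handle at (217,285) and the hook end near (206,210). I'll measure these now.

```bash
cat > h.py <<'E'
import numpy as np,cv2
from workcell import r,optics,command_gripper
from scipy.spatial.transform import Rotation as Rn
def load(n):
    z=np.load(f"{n}0.npz");return z["im"],z["d"]
def pts(n,d):
    m=optics.camera_model(n);K,R,t=m["K"],m["R"],m["t"]
    v,u=np.mgrid[:d.shape[0],:d.shape[1]]
    c=np.dstack([(u-K[0,2])/K[0,0]*d,(v-K[1,2])/K[1,1]*d,d])
    return (c-t)@R
def proj(n,X):
    m=optics.camera_model(n);c=m["K"]@(m["R"]@np.asarray(X)+m["t"]);return c[:2]/c[2]
E
python3 - <<'E'
from h import *
for n,(x0,x1,y0,y1) in dict(top=(195,325,95,325),scene=(210,310,130,325)).items():
    im,d=load(n);P=pts(n,d)
    hsv=cv2.cvtColor(im,cv2.COLOR_RGB2HSV)
    box=np.zeros(d.shape,bool);box[y0:y1,x0:x1]=1
    red=box&((hsv[...,0]<6)|(hsv[...,0]>174))&(hsv[...,1]>170)&(hsv[...,2]>120)
    v,u=np.nonzero(red);print(n,"red",red.sum(),u.min(),u.max(),v.min(),v.max(),np.median(P[red],0),P[red].min(0),P[red].max(0))
    # pole handle: points with z .045-.066, brownish in lower area
    low=np.zeros(d.shape,bool)
    if n=="top": low[250:325,200:240]=1
    else: low[265:325,235:290]=1
    hd=low&(hsv[...,1]>90)&(hsv[...,0]<20)
    Q=P[hd];rc=cv2.minAreaRect(Q[:,:2].astype(np.float32));print("handle",hd.sum(),rc,np.percentile(Q[:,2],[5,50,95]))
    base=low&(hsv[...,1]<70)&(P[...,2]>.004)&(P[...,2]<.035);Q=P[base];print("base",base.sum(),cv2.minAreaRect(Q[:,:2].astype(np.float32)),np.percentile(Q[:,2],[5,50,95]))
    # pole shaft: points z>.07
    sh=np.zeros(d.shape,bool)
    if n=="top": sh[200:270,198:225]=1
    else: sh[235:300,215:262]=1
    sh&=(P[...,2]>.07);Q=P[sh];print("shaft",sh.sum());print(Q[np.argsort(Q[:,2])][::max(1,len(Q)//8)].round(3))
    cs=cv2.resize(im[y0:y1,x0:x1],None,fx=2.55,fy=2.55,interpolation=cv2.INTER_CUBIC)[:,:,::-1]
    cv2.imwrite(f"pics/{n}c.png",cs)
a,b=cv2.imread("pics/topc.png"),cv2.imread("pics/scenec.png")
h=max(a.shape[0],b.shape[0]);f=lambda x:cv2.copyMakeBorder(x,0,h-x.shape[0],0,0,cv2.BORDER_CONSTANT)
cv2.imwrite("pics/both.png",np.hstack([f(a),f(b)]))
# case wood: horizontal extents from top view by height bands
im,d=load("top");P=pts("top",d)[95:225,225:325].reshape(-1,3)
for lo,hi in ((.19,.23),(.23,.27),(.27,.31),(.31,.345)):
    Q=P[(P[:,2]>lo)&(P[:,2]<hi)];print(lo,len(Q),cv2.minAreaRect(Q[:,:2].astype(np.float32)))
E
```

```text
top red 161 258 282 147 174 [ 0.73705558 -0.04785791  0.26485035] [ 0.10556819 -0.07083541  0.14488244] [0.75981393 0.07727253 1.7141649 ]
handle 214 ((0.2867836654186249, 0.16848263144493103), (0.4015447795391083, 0.05826761946082115), 18.460723876953125) [0.05097462 0.05843769 0.06578386]
base 1166 ((0.44217801094055176, 0.21293045580387115), (0.13051196932792664, 0.24452050030231476), 77.23228454589844) [0.00439333 0.00918457 0.01780845]
shaft 132
[[0.495 0.207 0.07 ]
 [0.511 0.208 0.089]
 [0.526 0.202 0.104]
 [0.539 0.207 0.122]
 [0.557 0.201 0.139]
 [0.561 0.205 0.15 ]
 [0.576 0.205 0.167]
 [0.59  0.2   0.181]
 [0.602 0.203 0.19 ]]
scene red 51 259 272 167 181 [ 0.72980938 -0.05297406  0.26776185] [ 0.69813447 -0.15600722  0.13602324] [ 0.84723478 -0.03289184  0.28858684]
handle 151 ((0.42349478602409363, 0.2199072241783142), (0.018097301945090294, 0.11943573504686356), 85.42567443847656) [0.04373876 0.05690577 0.06128756]
base 675 ((0.44667816162109375, 0.209798663854599), (0.20255127549171448, 0.22160093486309052), 40.26463317871094) [0.00459895 0.00836675 0.02507986]
shaft 152
[[0.499 0.214 0.07 ]
 [0.513 0.211 0.09 ]
 [0.693 0.231 0.115]
 [0.699 0.226 0.118]
 [0.546 0.21  0.124]
 [0.565 0.203 0.146]
 [0.572 0.205 0.165]
 [0.599 0.205 0.181]]
0.19 348 ((0.7069809436798096, -0.0518803596496582), (0.22399818897247314, 0.11992208659648895), 86.83438110351562)
0.23 332 ((0.7165367007255554, -0.05283323675394058), (0.22401723265647888, 0.10199028998613358), 86.6794662475586)
0.27 1714 ((0.7947747111320496, -0.058666378259658813), (0.2246791124343872, 0.15666794776916504), 85.76824951171875)
0.31 1356 ((0.8209996223449707, -0.059966281056404114), (0.22429640591144562, 0.08777870237827301), 85.9831314086914)
```

View pics/both.png

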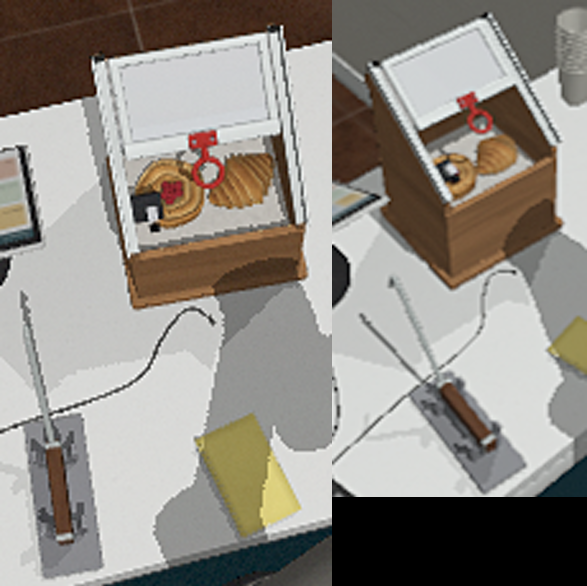

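The crops clearly show the ring hole at about top (276.6,161.7) and scene (268,178). The hook end is at about top (204,210). Next I'll get accurate positions.

```bash
cat >> h.py <<'E'
def ray(n,uv):
    m=optics.camera_model(n);R,t=m["R"],m["t"];o=-R.T@t
    d=R.T@np.linalg.inv(m["K"])@np.array([uv[0],uv[1],1.]);return o,d/np.linalg.norm(d)
def onz(n,uv,z):
    o,d=ray(n,uv);return o+d*(z-o[2])/d[2]
def tri(a,b):
    A=sum(np.eye(3)-np.outer(d,d) for _,d in (a,b));B=sum((np.eye(3)-np.outer(d,d))@o for o,d in (a,b))
    X=np.linalg.solve(A,B);return X,[np.linalg.norm(np.cross(X-o,d)) for o,d in (a,b)]
E
python3 - <<'E'
from h import *
uvs={}
for n,(x0,x1,y0,y1) in dict(top=(265,290,140,178),scene=(250,282,160,192)).items():
    im,d=load(n);P=pts(n,d);c=im.astype(int)
    red=np.zeros(d.shape,np.uint8);s=(c[...,0]>110)&(c[...,0]>2*c[...,1])&(c[...,0]>1.8*c[...,2]);red[y0:y1,x0:x1]=s[y0:y1,x0:x1]
    for row in red[y0:y1,x0:x1]:print("".join(".#"[k] for k in row))
    hid,hier=cv2.findContours(red,cv2.RETR_CCOMP,cv2.CHAIN_APPROX_NONE)
    for k,cn in enumerate(hid):
        if hier[0][k][3]>=0: print(n,"hole",cv2.boundingRect(cn),cn[:,0].mean(0));uvs[n]=cn[:,0].mean(0);print("z.259:",onz(n,uvs[n],.259))
    # handle by brown and height
    hsv=cv2.cvtColor(im,cv2.COLOR_RGB2HSV)
    low=np.zeros(d.shape,bool)
    if n=="top": low[245:325,205:235]=1
    else: low[265:325,235:290]=1
    hd=low&(P[...,2]>.053)&(P[...,2]<.067)&(hsv[...,1]>90)&(hsv[...,0]<20);Q=P[hd];print(n,"handle",hd.sum(),cv2.minAreaRect(Q[:,:2].astype(np.float32)),Q.mean(0),np.percentile(Q[:,2],[5,50,95]))
    hb=low&(P[...,2]>.035)&(P[...,2]<.07);v,u=np.nonzero(hd);print("px",u.min(),u.max(),v.min(),v.max())
    bs=low&(P[...,2]>.004)&(P[...,2]<.03);
    if n=="top":
        g=np.zeros(d.shape,bool);g[245:325,198:240]=1;g&=(c.max(2)-c.min(2)<35)&(c.mean(2)<165)&(c.mean(2)>60)&(P[...,2]<.03)
        lab=cv2.morphologyEx(g.astype(np.uint8),cv2.MORPH_OPEN,np.ones((3,3)));v,u=np.nonzero(lab);B=np.array([onz(n,(a,b),.01) for a,b in zip(u,v)]);print("base rect",cv2.minAreaRect(B[:,:2].astype(np.float32)),len(B))
    sh=np.zeros(d.shape,bool)
    if n=="top": sh[200:250,198:225]=1
    else: sh[235:290,225:262]=1
    sh&=(P[...,2]>.07)&(P[...,0]<.64);Q=P[sh]
    mu=Q[:,:2].mean(0);w,V=np.linalg.eigh(np.cov(Q[:,:2].T));a=V[:,1]*np.sign(V[0,1]);print("shaft line yaw",np.degrees(np.arctan2(a[1],a[0])),mu,"max",Q[np.argmax(Q[:,0])],Q[:,2].max())
if len(uvs)==2:print("ring tri",tri(ray("top",uvs["top"]),ray("scene",uvs["scene"])))
im,d=load("top");P=pts("top",d)[95:225,225:325].reshape(-1,3)
y=np.radians(-4);Q=P[(P[:,2]>.13)&(P[:,2]<.345)]@np.array([[np.cos(y),-np.sin(y),0],[np.sin(y),np.cos(y),0],[0,0,1]])
for lo in np.arange(.13,.34,.02):
    q=Q[(Q[:,2]>lo)&(Q[:,2]<lo+.02)]
    if len(q)>3:print(lo.round(2),len(q),np.percentile(q[:,0],[2,98]).round(4),np.percentile(q[:,1],[1,99]).round(4))
E
```

```text
.........................
.........................
.........................
.........................
.........................
.........................
.............#...........
.......########..........
....#########.#..........
....########..#..........
....#..######.#..........
....##.########..........
....#######..............
.........##..............
.........##..............
.........###.............
.........###.............
........#######..........
.......####.####.........
......###......##........
......##........##.......
.....###........##.......
.....##.........##.......
.....###........##.......
......##........##.......
......##.......###.......
#......###....###........
##.....#########.........
#........#####...........
#........................
##.......................
#........................
.........................
.........................
.........................
.........................
.........................
.........................
top hole (271, 157, 11, 11) [276.2962963  162.25925926]
z.259: [ 0.71425654 -0.05305476  0.259     ]
top hole (2
[... 2011 characters left out ...]
 -29.71841512554093 [0.50764858 0.23377914] max [0.61625959 0.20538785 0.15333954] 1.2622934626354123
ring tri (array([ 0.76751328, -0.07895541,  0.21143632]), [np.float64(0.010268814521590404), np.float64(0.010268814521590324)])
0.13 1009 [0.6548 0.8022] [-0.1013  0.0932]
0.15 833 [0.655  0.7789] [-0.1028  0.0936]
0.17 93 [0.6549 0.7806] [-0.1113  0.1042]
0.19 150 [0.6551 0.7648] [-0.1114  0.104 ]
0.21 198 [0.6529 0.7431] [-0.1143  0.1082]
0.23 143 [0.6756 0.7578] [-0.1144  0.1087]
0.25 189 [0.7021 0.7612] [-0.1145  0.1085]
0.27 790 [0.734 0.784] [-0.1114  0.107 ]
0.29 924 [0.7578 0.8605] [-0.1121  0.1071]
0.31 903 [0.7903 0.8437] [-0.1126  0.1075]
0.33 453 [0.8151 0.8449] [-0.1122  0.1075]
```

```bash
python3 - <<'E'
from h import *
y=np.radians(-4);M=np.array([[np.cos(y),-np.sin(y),0],[np.sin(y),np.cos(y),0],[0,0,1]])
for n in("top","scene"):
    im,d=load(n);Q=(pts(n,d)@M).reshape(-1,3)
    for a in np.arange(.645,.72,.006):
        print(n,a.round(3),end=" ")
        for lo,hi in((-.085,-.04),(-.04,0.035),(.035,.08),(.09,.115)):
            q=Q[(Q[:,0]>a)&(Q[:,0]<a+.006)&(Q[:,1]>lo)&(Q[:,1]<hi)&(Q[:,2]<.35)]
            print(np.percentile(q[:,2],[50,98]).round(3) if len(q) else None,end=" ")
        print()
E
```

```text
top 0.645 [0.012 0.025] [0.013 0.027] [0.012 0.023] [0.013 0.215] 
top 0.651 [0.083 0.169] [0.092 0.169] [0.092 0.164] [0.101 0.216] 
top 0.657 [0.111 0.171] [0.106 0.172] [0.114 0.172] [0.145 0.219] 
top 0.663 [0.167 0.171] [0.166 0.173] [0.166 0.171] [0.207 0.229] 
top 0.669 None [0.162 0.162] [0.209 0.21 ] [0.209 0.226] 
top 0.675 [0.134 0.134] None [0.208 0.213] [0.217 0.234] 
top 0.681 [0.13  0.137] [0.131 0.139] [0.132 0.221] [0.217 0.236] 
top 0.687 [0.129 0.137] [0.131 0.137] [0.133 0.224] [0.22  0.237] 
top 0.693 [0.13 0.14] [0.13  0.136] [0.132 0.223] [0.227 0.25 ] 
top 0.699 [0.129 0.133] [0.131 0.257] [0.146 0.219] [0.226 0.251] 
top 0.705 [0.129 0.133] [0.132 0.261] [0.154 0.214] [0.236 0.253] 
top 0.711 [0.133 0.155] [0.139 0.264] [0.155 0.219] [0.238 0.26 ] 
top 0.717 [0.146 0.159] [0.147 0.269] [0.205 0.216] [0.243 0.268] 
scene 0.645 [0.013 0.106] [0.012 0.147] [0.012 0.111] [0.015 0.21 ] 
scene 0.651 [0.087 0.164] [0.094 0.165] [0.094 0.163] [0.105 0.211] 
scene 0.657 [0.106 0.167] [0.108 0.168] [0.119 0.166] [0.129 0.216] 
scene 0.663 [0.165 0.167] [0.164 0.166] [0.163 0.165] [0.127 0.225] 
scene 0.669 None None [0.206 0.206] [0.148 0.225] 
scene 0.675 None None [0.205 0.207] [0.134 0.233] 
scene 0.681 None None [0.214 0.217] [0.152 0.24 ] 
scene 0.687 None None [0.212 0.219] [0.126 0.234] 
scene 0.693 [0.13 0.13] [0.249 0.253] [0.19  0.219] [0.133 0.247] 
scene 0.699 [0.127 0.133] [0.128 0.254] [0.14  0.207] [0.145 0.252] 
scene 0.705 [0.127 0.13 ] [0.13  0.256] [0.151 0.21 ] [0.167 0.245] 
scene 0.711 [0.136 0.152] [0.139 0.265] [0.178 0.212] [0.135 0.257] 
scene 0.717 [0.15  0.158] [0.146 0.27 ] [0.207 0.212] [0.137 0.261]
```

```bash
cat >> h.py <<'E'
def down(deg): return (Rn.from_euler("z",deg,degrees=True)*Rn.from_euler("x",180,degrees=True)).as_quat()
E
python3 - <<'E'
from h import *
print(r.read_state()["time_s"])
q=r.solve_ik([.42,.217,.25],down(-5));print(q)
r.reach([.42,.217,.25],down(-5))
s=r.read_state();im,d=optics.get_image("wrist");m=optics.camera_model("wrist");print(s["time_s"],s["eef_pos"],s["eef_rot"],m)
cv2.imwrite("pics/w1.png",im[:,:,::-1]);np.savez("w1.npz",im=im,d=d,p=s["eef_pos"],q=s["eef_rot"])
E
```

```text
0.1
[ 3.14571098e-01  2.52120453e-01  1.67088463e+00 -4.44089210e-16
  1.21858757e+00  1.97263389e+00]
2.8083 [0.42033697 0.21650615 0.24998602] [ 9.99029725e-01 -4.40409132e-02  5.16535488e-05  6.45930385e-05] {'K': array([[325.1922621 ,   0.        , 282.54850387],
       [  0.        , 325.1922621 , 212.8614526 ],
       [  0.        ,   0.        ,   1.        ]]), 'tool_from_camera': array([[ 2.90996324e-04, -9.50044570e-01, -3.12114131e-01,
         8.06546713e-02],
       [ 9.99999862e-01,  4.13012462e-04, -3.24829775e-04,
         2.77161376e-05],
       [ 4.37509790e-04, -3.12113993e-01,  9.50044559e-01,
        -1.16988864e-01],
       [ 0.00000000e+00,  0.00000000e+00,  0.00000000e+00,
         1.00000000e+00]])}
```

View pics/w1.png

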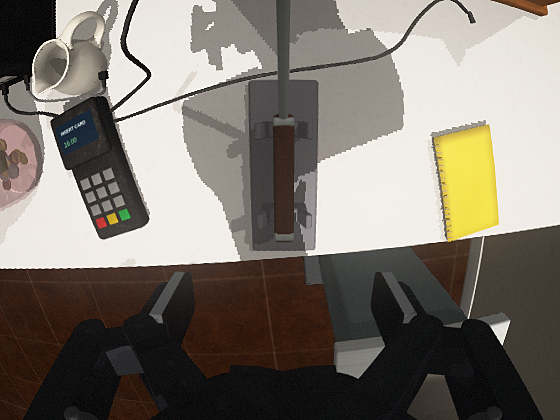

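The wrist view shows the handle with ferrules from (283,115) to (286,242). The base corners are about (249,81), (318,80), (316,250) and (254,250). I'll cast rays through these.

```bash
cat >> h.py <<'E'
def wray(uv,p,q):
    m=optics.camera_model("wrist");K,T=m["K"],m["tool_from_camera"]
    a=(np.array(uv)-K[:2,2])/K[0,0];th=np.linalg.norm(a);a=a/max(th,1e-9)
    d=np.array([*(a*np.sin(th)),np.cos(th)]);R=Rn.from_quat(q)
    return p+R.apply(T[:3,3]),R.apply(T[:3,:3]@d)
def won(uv,z,p,q):
    o,d=wray(uv,p,q);return o+d*(z-o[2])/d[2]
E
python3 - <<'E'
from h import *
z=np.load("w1.npz");im,p,q=z["im"],z["p"],z["q"];hsv=cv2.cvtColor(im,cv2.COLOR_RGB2HSV)
for uv,h in(((283,116),.06),((285.5,241),.06),((249,81),.008),((318,80),.008),((316,249),.008),((254,250),.008)):print(uv,won(uv,h,p,q).round(4))
m=np.zeros(im.shape[:2],bool);m[100:245,265:305]=1
m&=(hsv[...,1]>80)&(hsv[...,0]<20);v,u=np.nonzero(m)
for a in range(130,230,20):
    x=u[v==a]
    if len(x):print(a,x.min(),x.max(),won((x.min()-.5,a),.06,p,q)[:2].round(4),won((x.max()+.5,a),.06,p,q)[:2].round(4))
print(v.min(),v.max())
# brightness profile for ferrule edges along column 284 and base edges rows
c=im.astype(int).mean(2)
print("col284",c[105:125,284].astype(int),c[232:256,286].astype(int))
print("row100",c[100,240:262].astype(int),c[100,308:328].astype(int));print("row245",c[245,245:262].astype(int),c[245,308:325].astype(int));print("col258",c[72:90,262].astype(int),c[243:258,306].astype(int),c[243:258,262].astype(int))
E
```

```text
(283, 116) [0.4947 0.2096 0.06  ]
(285.5, 241) [0.3697 0.218  0.06  ]
(249, 81) [0.536  0.2428 0.008 ]
(318, 80) [0.5306 0.1684 0.008 ]
(316, 249) [0.3336 0.1834 0.008 ]
(254, 250) [0.3389 0.2586 0.008 ]
130 274 293 [0.4823 0.2196] [0.4807 0.201 ]
150 274 293 [0.4633 0.2214] [0.4617 0.2025]
170 274 293 [0.4441 0.2232] [0.4424 0.2041]
190 274 293 [0.4243 0.2251] [0.4226 0.2057]
210 275 293 [0.4039 0.226 ] [0.4023 0.2073]
114 241
col284 [ 65  70  67  71  66  69  70  66  72  70  67  65  68  65  84 109 103  96
  98  88] [ 43  33  90 106 103 103 100  99  77  41  69  77  76  75  72  76  75  69
  89 139 144 140 139 142]
row100 [144 144 140 142 119 108 110 112  97  59  74  80  77  79  80  79  78  82
  77  79  80  79] [ 79  81  80  74  82  79  79  82  76  74 125 146 141 138 139 139 141 141
 140 139]
row245 [146 145 144 147 120 111 116  90  67  74  75  79  76  79  81  78  79] [149 151 149 148 148 143 126 182 247 239 236 236 237 237 237 237 237]
col258 [152  47  62  67  43 151 151 137  83  71  77  75  78  80  79  79  80  80] [153 150 152 150 154 151 135 183 255 255 145 135 142  65  75] [ 78  81  79  80  76  75  69  93 146 142 141 142 139 140 141]
```

```bash
cat >> h.py <<'E'
SEAT=np.array([.4346,.2136,.047]);YP=-4.5
E
python3 - <<'E'
from h import *
Q=down(YP)
command_gripper(.055,120)
r.move_straight([SEAT[0],SEAT[1],.13],Q,speed=.2)
print(r.move_straight([SEAT[0],SEAT[1],.053],Q,speed=.08,max_force=12))
s=r.read_state();print(s["eef_pos"],s["contact_force"])
command_gripper(.0,120)
s=r.read_state();print(s["eef_pos"],s["contact_force"],s["grip_width"],s["grip_force"])
r.move_straight([SEAT[0],SEAT[1],.073],Q,speed=.05)
r.move_straight([SEAT[0],SEAT[1],.22],Q,speed=.15)
r.hold(.2);s=r.read_state();print(s["time_s"],s["eef_pos"],s["contact_force"],s["torque"],s["grip_width"])
im,d=optics.get_image("wrist");cv2.imwrite("pics/w2.png",im[:,:,::-1]);np.savez("w2.npz",im=im,d=d,p=s["eef_pos"],q=s["eef_rot"])
im,d=optics.get_image("scene");cv2.imwrite("pics/s2.png",im[:,:,::-1]);np.savez("s20.npz",im=im,d=d)
E
```

```text
False
[0.4349345  0.21369889 0.05341682] [ 0.21926322 -0.10479976 -0.13863754]
[0.43482437 0.21369432 0.05366192] [-0.46906115  0.04203539  5.57932105] 0.018236476575091115 117.27262258529663
7.4417 [0.43432123 0.21350931 0.21927115] [ 1.12767626  0.81378145 -1.66045826] [0.04532398 0.0169792  0.04259254] 0.01854266496574111
```

View pics/w2.png

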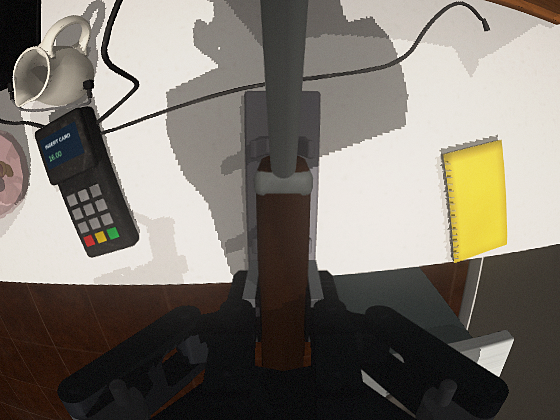

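Pole firmly held and aligned. Now the pre-hook pose, then a check of the prong tip against the ring in both fixed views.

```bash
cat >> h.py <<'E'
YC=-4.;RC=Rn.from_euler("z",YC,degrees=True)
C=np.array([.714,-.0518,.259]);PR=RC.apply([-.34,0,.94]);SD=RC.apply([-.819,0,-.574])
OFF=RC.apply([-.187,0,-.106])+[0,0,.006]   # TCP from hook tip
E
python3 - <<'E'
from h import *
Q=down(YC)
tcp=C+.028*PR+OFF;print(tcp)
r.move_straight([tcp[0]-.06,tcp[1],tcp[2]+.02],Q,speed=.25)
r.move_straight(tcp,Q,speed=.12)
r.hold(.2);s=r.read_state();print(s["time_s"],s["eef_pos"],s["contact_force"])
tip=s["eef_pos"]-OFF;print("tip",tip)
L=[]
for n,(x0,x1,y0,y1) in dict(top=(245,315,115,190),scene=(225,295,140,215)).items():
    im,d=optics.get_image(n);np.savez(f"{n}0.npz",im=im,d=d)
    f=7 if n=="top" else 7
    a=cv2.resize(im[y0:y1,x0:x1],None,fx=5.6,fy=5.6,interpolation=cv2.INTER_CUBIC)[:,:,::-1].copy()
    for X,col in((tip,(255,0,0)),(tip+.034*PR,(0,255,0)),(C,(255,0,255))):
        u=(proj(n,X)-[x0,y0]+.5)*5.6;cv2.circle(a,tuple(int(k) for k in u),2,col,-1);print(n,proj(n,X))
    L.append(a)
cv2.imwrite("pics/pre.png",np.hstack(L))
E
```

```text
[ 0.51795871 -0.03809146  0.18532   ]
9.5833 [ 0.51757304 -0.03807159  0.18572151] [-0.51332377 -0.07595525 -1.28418927]
tip [ 0.70411751 -0.05111605  0.28572151]
top [276.35914133 161.90954528]
top [276.89426966 161.16892942]
top [275.9129022  162.43202526]
scene [269.20307902 173.22584541]
scene [270.65984093 168.39464495]
scene [267.99164361 177.09035189]
```

View pics/pre.png

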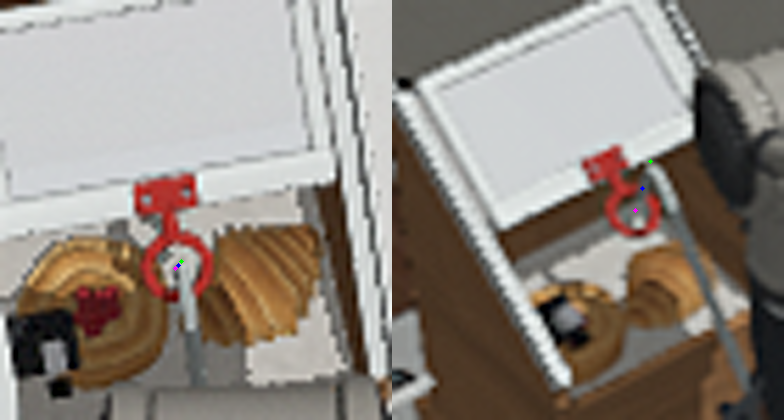

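In both views the crown sits about 1 px from the prediction, to the right in top and right and low in scene. I'll get a finer number from the depth before inserting.

```bash
python3 - <<'E'
from h import *
s=r.read_state();g=s["eef_pos"]-[0,0,.006]
for n,(x0,x1,y0,y1) in dict(top=(262,292,140,190),scene=(255,300,150,200)).items():
    im,d=load(n);P=pts(n,d)[y0:y1,x0:x1];c=im[y0:y1,x0:x1].astype(int)
    L=RC.inv().apply((P-g).reshape(-1,3));c=c.reshape(-1,3)
    # pole-frame points near shaft/hook
    m=(abs(L[:,1])<.02)&(abs(L[:,0]-.048-L[:,2]/1.235)<.04)&(L[:,0]<.2)&(L[:,0]>.07)&((c.max(1)-c.min(1))<40)
    Q=L[m];Q=Q[np.argsort(Q[:,0])];print(n,len(Q))
    for lo in np.arange(.07,.2,.01):
        k=Q[(Q[:,0]>=lo)&(Q[:,0]<lo+.01)]
        if len(k):print(lo.round(3),len(k),k.mean(0).round(4),k[:,1].min().round(4),k[:,1].max().round(4),"zmax",k[:,2].max().round(4),"exp z top",round(1.235*(lo+.005-.048)+.0071,4))
E
```

```text
top 65
0.12 11 [ 1.268e-01 -1.000e-04  9.740e-02] -0.0034 0.0035 zmax 0.106 exp z top 0.1022
0.13 17 [0.1358 0.001  0.1101] -0.0037 0.0049 zmax 0.1221 exp z top 0.1145
0.14 12 [ 0.1458 -0.0004  0.1229] -0.0037 0.0027 zmax 0.1333 exp z top 0.1269
0.15 12 [0.1542 0.0014 0.1333] -0.0023 0.0043 zmax 0.1429 exp z top 0.1392
0.16 11 [0.1654 0.001  0.1392] -0.0036 0.0043 zmax 0.1471 exp z top 0.1516
0.17 2 [ 0.1716 -0.0011  0.1399] -0.0025 0.0003 zmax 0.1405 exp z top 0.1639
scene 80
0.08 4 [0.0859 0.0034 0.0507] -0.0004 0.0074 zmax 0.0536 exp z top 0.0528
0.09 10 [0.0954 0.0031 0.0583] -0.0003 0.0067 zmax 0.0677 exp z top 0.0651
0.1 8 [0.1048 0.0028 0.0691] 0.0 0.008 zmax 0.0776 exp z top 0.0775
0.11 9 [0.1144 0.0031 0.0795] 0.0001 0.0056 zmax 0.0857 exp z top 0.0898
0.12 8 [0.124  0.003  0.0934] 0.0001 0.006 zmax 0.0983 exp z top 0.1022
0.13 12 [0.134  0.0023 0.1061] -0.0022 0.0075 zmax 0.1165 exp z top 0.1145
0.14 11 [0.1453 0.0036 0.1219] -0.0033 0.0062 zmax 0.134 exp z top 0.1269
0.15 8 [0.1544 0.0032 0.1315] -0.0023 0.0064 zmax 0.1362 exp z top 0.1392
0.16 6 [0.1669 0.0039 0.1319] 0.0021 0.0081 zmax 0.1389 exp z top 0.1516
0.17 4 [0.1738 0.0023 0.126 ] -0.001 0.0054 zmax 0.1349 exp z top 0.1639
```

```bash
cat >> h.py <<'E'
C[1]=-.0535
E
python3 - <<'E'
from h import *
Q=down(YC)
r.move_straight(C+.028*PR+OFF,Q,speed=.05);r.hold(.2)
F0=np.array(r.read_state()["contact_force"]);np.save("F0.npy",F0)
T0=C-.017*PR+OFF
print("ins",r.move_straight(T0,Q,speed=.05,max_force=5));r.hold(.1)
s=r.read_state();print(s["time_s"],s["eef_pos"]-T0,s["contact_force"]-F0)
def st(k):
    s=r.read_state();f=s["contact_force"]-F0;print(k,round(s["time_s"],2),((s["eef_pos"]-T0)@SD*1e3).round(1),f.round(1),"pull",(-f@SD).round(1),"n",np.linalg.norm(f).round(1),flush=True);return f
for k,v in((.006,.03),(.012,.015),(.020,.03),(.030,.04)):
    hit=r.move_straight(T0+k*SD,Q,speed=v,max_force=10);f=st(k)
    if hit:print("hit");break
im,d=optics.get_image("top");np.savez("top_h.npz",im=im,d=d);im2,_=optics.get_image("scene")
cv2.imwrite("pics/hook.png",np.hstack([cv2.resize(a,None,fx=4.5,fy=4.5,interpolation=cv2.INTER_CUBIC) for a in(im[115:205,240:325],im2[140:230,215:300])])[:,:,::-1])
E
```

```text
ins False
11.2833 [ 1.10142061e-04 -1.46368174e-05  3.70432814e-04] [-0.78400572  0.87908724 -1.1954171 ]
0.006 11.63 6.1 [ 0.5 -0.3 -1.9] pull -0.7 n 2.0
0.012 12.18 12.2 [ 1.4  0.1 -0.7] pull 0.7 n 1.5
0.02 12.6 20.7 [ 1.3  1.3 -0.5] pull 0.7 n 1.9
0.03 13.0 30.3 [ 0.8  0.8 -1.1] pull -0.0 n 1.6
```

View pics/hook.png

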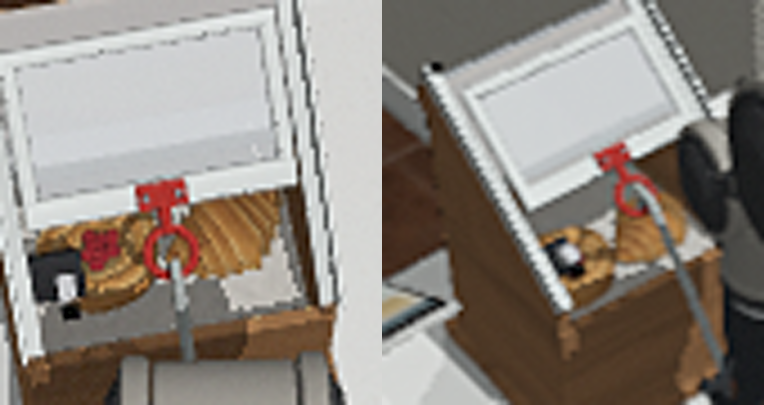

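The ring has moved down from row 162 to row 171 in the top view, so it's hooked and drawing. Continuing.

```bash
cat >> h.py <<'E'
T0=C-.017*PR+OFF
def st(k,show=True):
    F0=np.load("F0.npy");s=r.read_state();f=s["contact_force"]-F0
    if show:print(k,round(s["time_s"],2),((s["eef_pos"]-T0)@SD*1e3).round(1),f.round(1),"pull",(-f@SD).round(1),"n",np.linalg.norm(f).round(1),flush=True)
    return f
E
python3 - <<'E'
from h import *
Q=down(YC)
for k in(.045,.06,.07,.076):
    hit=r.move_straight(T0+k*SD,Q,speed=.04,max_force=8);st(k)
    if hit:print("hit");break
for k in np.arange(.078,.092,.002):
    hit=r.move_straight(T0+k*SD,Q,speed=.02,max_force=6);f=st(k.round(3))
    if hit or np.linalg.norm(f)>13:print("stop");break
E
```

```text
0.045 13.62 45.1 [ 1.1  0.3 -1.3] pull 0.1 n 1.7
0.06 14.15 59.9 [ 3.1 -0.4 -0.6] pull 2.2 n 3.2
0.07 14.55 69.9 [ 2.7  0.5 -0. ] pull 2.2 n 2.8
0.076 14.85 75.8 [3.  0.2 0.1] pull 2.5 n 3.0
0.078 15.1 77.0 [5.3 0.9 1.3] pull 5.0 n 5.5
0.08 15.35 78.2 [7.1 0.1 1.4] pull 6.6 n 7.3
0.082 15.6 79.8 [8.2 0.3 2.9] pull 8.4 n 8.7
0.084 15.85 81.5 [8.3 0.2 2.8] pull 8.4 n 8.8
0.086 16.1 83.1 [9.3 0.1 2.8] pull 9.2 n 9.7
0.088 16.35 84.9 [10.   0.5  3.2] pull 10.0 n 10.6
0.09 16.6 87.5 [7.4 0.4 2.6] pull 7.5 n 7.8
```

```bash
python3 - <<'E'
from h import *
Q=down(YC)
for k in np.arange(.091,.105,.001):
    hit=r.move_straight(T0+k*SD,Q,speed=.01,max_force=5);f=st(k.round(3))
    if hit or np.linalg.norm(f)>11.5:print("stop");break
E
```

```text
0.091 16.85 88.9 [7.1 0.2 2.8] pull 7.4 n 7.6
0.092 17.1 90.1 [5.7 0.7 0.9] pull 5.1 n 5.8
0.093 17.35 92.0 [ 4.6 -0.6  1.1] pull 4.4 n 4.7
0.094 17.6 93.1 [ 5.2 -0.9  0.8] pull 4.8 n 5.4
0.095 17.85 93.9 [ 5.5 -0.2  1.1] pull 5.2 n 5.7
0.096 18.1 94.8 [ 5.2 -0.4  2. ] pull 5.4 n 5.6
0.097 18.35 95.5 [ 6.1 -0.5  1.9] pull 6.1 n 6.4
0.098 18.6 95.7 [ 7.8 -0.1  2.1] pull 7.6 n 8.1
0.099 18.85 95.8 [9.3 0.1 3.1] pull 9.4 n 9.9
0.1 19.1 96.0 [11.4  0.3  4.8] pull 12.0 n 12.3
stop
```

The bump peaked and dropped, followed by a stiff stop at about 95.7 mm, which fits a click and then the stop. I'll ease back to see if the pull vanishes.

```bash
python3 - <<'E'
from h import *
Q=down(YC)
for k in(.097,.094,.092,.090,.0875):
    r.move_straight(T0+k*SD,Q,speed=.015);st(k)
im,d=optics.get_image("top");im2,_=optics.get_image("scene")
cv2.imwrite("pics/caught.png",np.hstack([cv2.resize(a,None,fx=4.5,fy=4.5,interpolation=cv2.INTER_CUBIC) for a in(im[125:215,240:325],im2[150:240,215:300])])[:,:,::-1])
E
```

```text
0.097 19.45 95.5 [6.2 0.2 1.3] pull 5.8 n 6.4
0.094 19.8 93.1 [ 5.6 -0.5  1.1] pull 5.3 n 5.8
0.092 20.08 92.4 [ 1.6  0.9 -0.4] pull 1.0 n 1.9
0.09 20.37 90.7 [-1.2  0.2 -1.1] pull -1.7 n 1.7
0.0875 20.68 87.5 [-0.   0.8 -1.3] pull -0.8 n 1.6
```

View pics/caught.png

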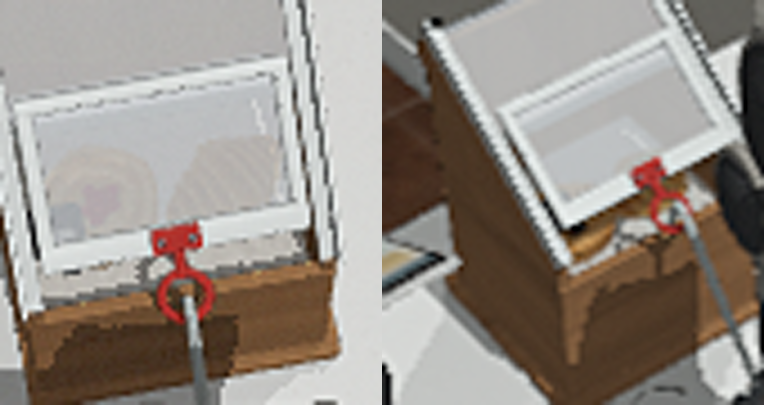

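The pull vanishes at about 92 mm and the sash stays put, so it's caught. The ring is at about (186,297) in the left crop with the prong inside it. Now I'll unhook along the prong direction.

```bash
python3 - <<'E'
from h import *
Q=down(YC)
B=T0+.0845*SD
print(r.move_straight(B,Q,speed=.02,max_force=5));st("c")
print(r.move_straight(B+.05*PR,Q,speed=.05,max_force=5));st("up")
print(r.move_straight(B+.09*PR,Q,speed=.15));st("up2")
for n,(x0,x1,y0,y1) in dict(top=(262,300,165,205),scene=(245,295,180,225)).items():
    im,d=optics.get_image(n);c=im.astype(int)
    red=np.zeros(d.shape,np.uint8);s=(c[...,0]>90)&(c[...,0]>2*c[...,1])&(c[...,0]>1.8*c[...,2]);red[y0:y1,x0:x1]=s[y0:y1,x0:x1]
    cn,h=cv2.findContours(red,cv2.RETR_CCOMP,cv2.CHAIN_APPROX_NONE)
    for k,a in enumerate(cn):
        if h[0][k][3]>=0 and cv2.boundingRect(a)[2]>5:
            X=onz(n,a[:,0].mean(0),.259-.084*.574);print(n,X,(X-C)@RC.apply([-.819,0,-.574]))
    v,u=np.nonzero(red);print(n,u.min(),u.max(),v.min(),v.max())
E
```

```text
False
c 21.08 84.3 [-0.7  0.1 -2.2] pull -1.8 n 2.3
False
up 22.23 71.7 [-1.2  0.1 -1.4] pull -1.8 n 1.8
False
up2 22.65 60.9 [-0.2  0.2 -1.5] pull -1.1 n 1.6
top 274 287 175 195
scene 271 283 185 201
```

```bash
python3 - <<'E'
from h import *
s=r.read_state();p=s["eef_pos"]
r.move_straight([.43,p[1],.225],down(YC),speed=.15)
r.move_straight([SEAT[0],SEAT[1],.22],down(YP),speed=.2)
r.hold(.2);s=r.read_state();print(s["time_s"],s["eef_pos"],s["contact_force"])
im,d=optics.get_image("wrist");a=np.load("w2.npz")["im"]
cv2.imwrite("pics/cmp.png",np.hstack([x[60:400,180:380] for x in(a,im)])[:,:,::-1])
for x in(a,im):
    m=(x.astype(int).mean(2)>95)[150:220,270:300].mean(1);print((150+np.nonzero(m>.8)[0])[[0,-1]] if (m>.8).any() else None)
for n,(x0,x1,y0,y1) in dict(top=(255,300,165,205),scene=(245,295,180,225)).items():
    im,d=optics.get_image(n);c=im.astype(int)
    red=np.zeros(d.shape,np.uint8);s=(c[...,0]>100)&(c[...,0]>2*c[...,1])&(c[...,0]>1.8*c[...,2]);red[y0:y1,x0:x1]=s[y0:y1,x0:x1]
    cn,h=cv2.findContours(red,cv2.RETR_CCOMP,cv2.CHAIN_APPROX_NONE)
    for k,a in enumerate(cn):
        if h[0][k][3]>=0 and cv2.boundingRect(a)[2]>5:
            uv=a[:,0].mean(0);print(n,uv,[(q,(np.linalg.norm(proj(n,C+q*SD)-uv)).round(2)) for q in(.076,.08,.084,.088,.092)])
E
```

```text
24.8 [0.43473057 0.21295556 0.22008579] [-0.06394076 -0.04375941 -1.3168862 ]
[179 180]
[179 180]
top [280.57692308 190.11538462] [(0.076, np.float64(3.67)), (0.08, np.float64(2.41)), (0.084, np.float64(1.17)), (0.088, np.float64(0.33)), (0.092, np.float64(1.44))]
```

View pics/cmp.png

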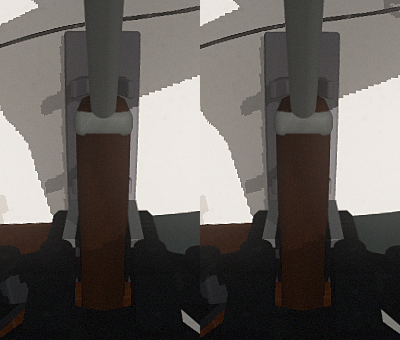

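The two halves are identical, with the ferrule at the same rows, so the pole hasn't slipped. The ring fit gives sash ≈ 0.087, so it's caught. Next I'll lay the pole down.

```bash
python3 - <<'E'
from h import *
Q=down(YP)
r.move_straight([SEAT[0],SEAT[1],.085],Q,speed=.12)
print(r.move_straight([SEAT[0],SEAT[1],.0535],Q,speed=.04,max_force=8))
s=r.read_state();print(s["time_s"],s["eef_pos"],s["contact_force"])
if s["eef_pos"][2]<.058:
    command_gripper(.055,40);r.hold(.2)
    r.move_straight([SEAT[0],SEAT[1],.13],Q,speed=.08)
    r.move_straight([.42,.217,.25],down(-5),speed=.15);r.hold(.2)
    s=r.read_state();print(s["time_s"],s["contact_force"])
    im,d=optics.get_image("wrist");t,_=optics.get_image("top")
    a=np.load("w1.npz")["im"]
    o=np.hstack([x[60:280,180:400] for x in(a,im)]);t=cv2.resize(t[90:320,190:440],(440,405))
    cv2.imwrite("pics/end.png",np.vstack([o,t])[:,:,::-1])
E
```

```text
True
26.975 [0.43412361 0.21346158 0.05367587] [-0.92070466 -0.78486989  4.08059078]
29.8833 [-0.47614114  0.44430154  0.61497172]
```

View pics/end.png

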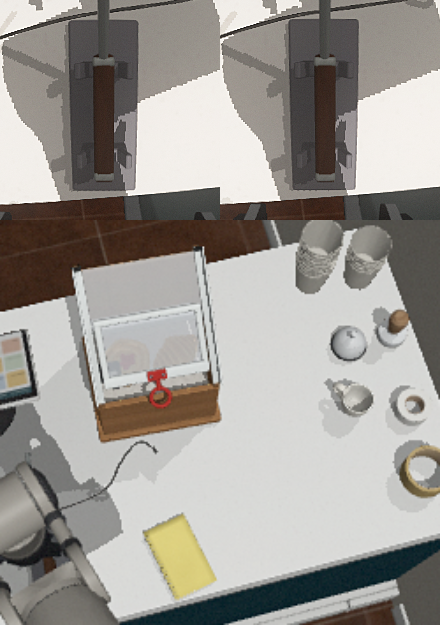

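The pole lies as it did before, the sash is down, and the bystanders haven't moved.

```bash
python3 -c "
from workcell import r
print(r.finish_job())"
```

```text
the job is handed in; nothing more can be done
None
```

The job is handed in (no verdict was returned): the sash is down and held by its catch at about 0.087 m, the measured pull stayed near 12 N (perhaps 15 N actual), the pole is back in its rest as it was, and the bystanders in view look undisturbed.

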